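# Unlock and take off the lid of the drying pot

### The job

Open the flake drying pot for filling. Its lid is locked by two ears under a ring inside the mouth: push the lid's flat arm round anticlockwise (seen from above) until you feel it come up against the stop, then lift the lid off by its knob and set it down in the middle of the cork mat, lying flat with the knob up. Leave the pot standing where it is, not dragged, twisted round or lifted, and do not disturb the jar, the roll of tape or the closed mould.

Things in the scene. Friction and masses are not known exactly. Their poses are not given: they have to be found in the camera images.
- pot: Drying pot: plain round steel pot, 150 mm across, 100 mm tall, wall 5 mm, 3.5 kg, origin at the centre of its foot, z up. Loose on the bench: some 10 to 15 N at the lid's arm, against the stop, drags or twists it, so stop pushing when the push rises a few N. A locking ring inside the mouth, out of sight, is fitted at an unknown angle that no pose shows.
- pot_mouth (a point): Centre of the pot's mouth, level with its rim, 100 mm above the bench; z up. The lid turns about the vertical axis through this point.
- pot_front (a point): Point on the outside of the pot's wall, 75 mm from its axis along the pot's own -x, 50 mm above the bench; shows whether the pot has been turned or shifted.
- lid: Aluminium lid, 160 mm across, flange 9 mm thick, 0.28 to 0.46 kg; origin on its axis at the underside of the flange (on the rim), z up, -x along its arm. Free after turning anticlockwise from above by an unknown 35 to 90 degrees, where it meets a stop; till then 2 N or less of friction at the arm. At the stop, and up to 15 degrees before it, it lifts straight up; else the ears hold it.
- lid_knob (a point): Centre of the head of the lid's knob, on the lid's axis: round black upright knob, 36 mm across, head 30 mm tall, this point half-way up it, 37 mm above the underside of the flange (137 mm above the bench while the lid is on). z is the lid's upward axis, -x points along its arm.
- lid_arm (a point): Where the lid's arm is pushed, 115 mm from the lid's axis: level aluminium bar 18 mm wide, 14 mm thick, reaching from the flange's edge (80 mm) to 140 mm from the axis along the lid's own -x. Point at mid thickness, 107 mm above the bench at the start. Free space beside and below it down to the bench. It starts on the robot's side of the pot.
- lid_foot (a point): Centre of the flat underside of the lid's plug, on which it stands when set down: plug 110 mm across, 26 mm deep below the flange, 2 to 3 mm loose in the ring, with two ears near its foot; lifting 30 mm clears the pot. 63 mm below the knob's centre. z up.
- mat_top (a point): Centre of the top of the cork mat, round, 170 mm across, and 6 mm thick, fixed flat on the bench; z up.
- jar: Bystander: clear jar with a screw cap, 65 mm across, 99 mm tall, origin at the centre of its foot.
- tape: Bystander: roll of masking tape lying flat, 102 mm across, 24 mm tall, origin at the centre of its underside.
- mould: Bystander: closed two-part aluminium mould standing on its flat, 65 x 45 x 68 mm, origin at the centre of its foot.

How it is judged:
By the outcome, as a careful person would: the job done as asked, in the order asked, and still so for the second after the job is handed in, with the robot touching nothing.
It also fails if it takes over 67 s, if anything falls off the work surface, if the arm or the gripper's body presses on something with over 40 N, if the wrist force passes 120 N, or if a joint passes its speed limit or range.

### The arm

A 6-joint arm with a two-finger parallel gripper is mounted at the origin on a cart in front of the work surface, level with it; the furniture and walls round the work are solid. World frame = base frame: x ahead of the robot, y to its left, z up, the work surface at z = 0. Lengths are in m, angles in rad, forces in N, time in s.
With the tool pointing down it reaches from about 0.225 to 0.875 m from the base axis. Payload 3.4 kg.
Tool frame: the origin (TCP) lies at the very end of the fingers, on their centre line; the grasp point (between the pads) lies 19 mm behind it; z points along the fingers, y is the line along which they close (so a half turn about z gives the same grasp; the last joint's range is limited). The gripper opens to 85 mm and grips with 20 to 120 N. Pads are 22 mm wide; open, the fingers measure 114 mm over their backs; the gripper's body (76 mm by 85 mm) begins 54 mm behind the grasp point. The pads swing forward as they close: fully open they stand 13 mm farther back than shut.
Start: joints at [-0.121, 0.276, 1.505, -0, 1.361, -0.121], TCP at [0.575, -0, 0.231] pointing down, gripper open.
Joint ranges: [-2.89, 2.89], [-0.75, 2.08], [0.22, 2.7], [-1.18, 4.32], [0.11, 2.71], [-2.7, 2.7]. Speed limits (rad/s): [2.57, 2.57, 3.14, 3.14, 3.14, 3.14].

### API

Orientations are given as a unit quaternion [w, x, y, z].
In Python, from rig import manip, get_image, camera_info gives the robot as it stands. The module is installed in compiled form; this text tells all that it offers.
- The arm moves only by the shell command python3 -m crank 'ROWS' [FORCE]. ROWS is a JSON object of lists of equal length, an entry for each row: "translation": the shift along the tool's x, y, z in mm, a list of three; "roll": the turn about the tool's z in rad; "fingers": the opening, from 0 (shut) to 1 (fully open). A call has 1 to 8 rows; each row shifts and turns the commanded pose from where the row before left it, along the tool's axes as they then stand; what a row does not reach is not made up. A row lasts 1/10 s, in which the tool goes at most 50 mm and 8.59 degrees, less where a joint would pass 70% of its speed; a pose out of reach is approached as far as the arm can. A call is refused whole if a number of a shift passes 50 or a number of a turn 0.15, either way. A call with a gripper value outside its range is refused whole. The fingers move at their own pace and stop on an object; FORCE is the grip in N (left out, the last holds). Time passes only in rows, so rows that do not move let the fingers close. It gives the time, the measured TCP pose, the force, the opening and the grip force at its end, in the units of the state.
- manip.get_state(): the state, without advancing time (a new reading comes with each control period).
- get_image(name): name is "scene" or "side" or "wrist"; returns the picture (480x640x3 uint8, blue, green, red); there is no depth.
- camera_info(name): a dict with "mtx" (3x3 intrinsics, pixels), "rvec" (rotation vector, rad) and "tvec" (3), from world to camera coordinates, as OpenCV has them. Camera axes: x right, y down, z forward; pixel columns grow to the right and rows downward; lengths in m; the calibration is good to about 2 mm. A picture is of the moment at which its call begins: read the wrist's pose just before it. camera_info takes no time and is no camera call; for the wrist camera it gives the pose at the moment of the call.
- manip.sign_off(): hands the job in; it is judged then, once.
The state is a dict: "clock": time; "qpos": joint angles; "qd": joint speeds; "effort": joint torques, N m; "position": TCP position; "ee_rot": TCP orientation; "contact_force": force on the tool from outside, world axes, zero at the start; "moment": the same for the moment, N m; "width": finger opening in m; "gripper_force": force on a finger pad.
Only numpy, scipy, OpenCV 4.12 (cv2) and the standard library are available. Lean on these libraries where they do the work, as an engineer would, in place of code of your own. Each camera call takes 0.05 s, during which the arm holds its last target. There are 200 camera calls.

## Working session

There is one attempt and no reset: what is moved stays moved. The work goes in short steps, Python scripts to look and compute and a shell command to move; the robot and the scene stay as the last step left them, time stands still between calls to the robot, and variables do not carry over. Pictures are saved under pics/ and viewed, at most 10 in all, crops included, and the job is handed in when it is done.

```bash
mkdir -p pics; python3 - <<'E'
from rig import manip,get_image,camera_info
import cv2
s=manip.get_state();print({k:s[k] for k in('clock','position','ee_rot','contact_force','width')})
for n in('scene','side'):
    cv2.imwrite(f'pics/{n}0.png',get_image(n));c=camera_info(n);print(n,c)
E
```

```text
{'clock': 0.0, 'position': array([5.74471670e-01, 6.60914408e-05, 2.30443162e-01]), 'ee_rot': array([-7.27995584e-04,  7.07107621e-01,  7.07105349e-01, -5.55530152e-04]), 'contact_force': array([-0.50562029,  0.96916626,  0.31735478]), 'width': 0.0853162098012308}
scene {'mtx': array([[444.27983018,   0.        , 320.35227674],
       [  0.        , 444.27983018, 234.73645296],
       [  0.        ,   0.        ,   1.        ]]), 'rvec': array([ 1.83770058, -0.88072642,  0.56423845]), 'tvec': array([-0.66112789,  0.2091147 ,  0.69981577])}
side {'mtx': array([[478.44865344,   0.        , 320.86122515],
       [  0.        , 478.44865344, 233.6540495 ],
       [  0.        ,   0.        ,   1.        ]]), 'rvec': array([ 2.28811575,  0.04686315, -0.01133722]), 'tvec': array([-0.5842374 , -0.18039465,  1.20331866])}
```

View pics/scene0.png

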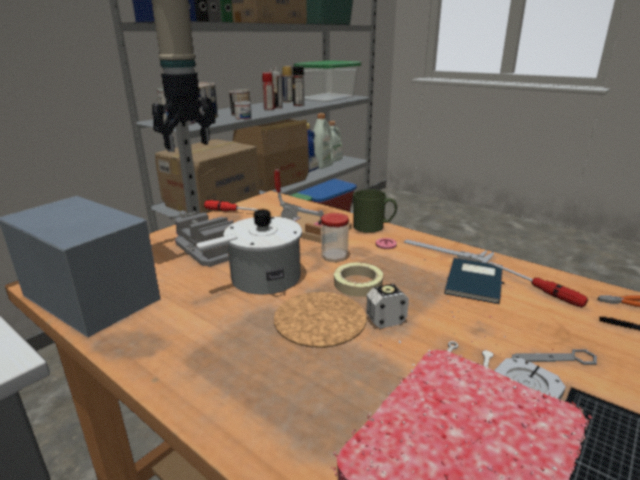

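View pics/side0.png

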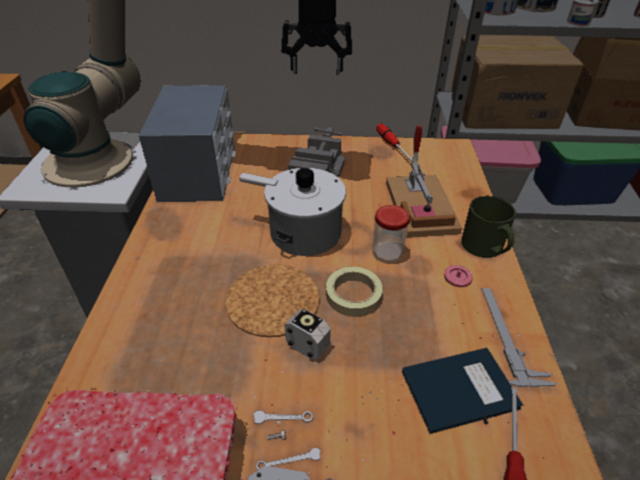

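The side view looks from -y, with x to the right. The pot is at about (305,205), the knob at (305,179) and the arm tip at (243,178), pointing about -x. The mat is at (272,298), the tape at (354,290), the mould at (308,333) and the jar at (390,232). A cabinet stands at left, near (190,140). The scene view shows the same layout, with the knob at (262,219) and the arm tip at (200,245).

```bash
cat > h.py <<'E'
import numpy as np,cv2
from rig import manip,get_image,camera_info
def cam(n):
    c=camera_info(n);R=cv2.Rodrigues(c['rvec'])[0];return c['mtx'],R,np.asarray(c['tvec']).ravel()
def plane(c,px,z):
    K,R,t=c;px=np.atleast_2d(px).astype(float)
    d=np.c_[px,np.ones(len(px))]@np.linalg.inv(K).T@R;o=-R.T@t
    return o+d*((z-o[2])/d[:,2])[:,None]
def tri(c1,p1,c2,p2):
    P=[K@np.c_[R,t] for K,R,t in(c1,c2)]
    X=cv2.triangulatePoints(P[0],P[1],np.float64(p1).reshape(2,1),np.float64(p2).reshape(2,1)).ravel();return X[:3]/X[3]
def blob(mask,roi):
    x0,y0,x1,y1=roi;m=np.zeros_like(mask,np.uint8);m[y0:y1,x0:x1]=mask[y0:y1,x0:x1]
    n,l,s,c=cv2.connectedComponentsWithStats(m);i=1+np.argmax(s[1:,4])
    return (l==i).astype(np.uint8),s[i],c[i]
def pts(m):
    return max(cv2.findContours(m,0,cv2.CHAIN_APPROX_NONE)[0],key=len)[:,0,:]
E
python3 - <<'E'
from h import *
R={'scene':dict(k=(248,203,280,235),l=(185,205,305,265),m=(265,283,375,350)),'side':dict(k=(290,160,322,195),l=(230,160,350,225),m=(215,255,325,340))}
C={};kc={}
for n in R:
    im=cv2.imread(f'pics/{n}0.png');h=cv2.cvtColor(im,cv2.COLOR_BGR2HSV);C[n]=cam(n);g=im.max(2)
    m,s,c=blob(g<70,R[n]['k']);x,y,w,hh=s[:4];kc[n]=(x+w/2-.5,y+hh/2-.5);print(n,'knob',s,c)
    m,s,c=blob((g>165)&(h[...,1]<45),R[n]['l']);P=plane(C[n],pts(m),.11);print(' lid px',s)
    k=P[:,:2]; 
    np.save(f'/tmp/{n}_lid.npy',k)
    # mat: sides of bench vs mat by edge-free HSV
    for p in((320,318),(250,350)) if n=='scene' else ((272,298),(180,330)): print(' hsv',h[p[1]-4:p[1]+4,p[0]-4:p[0]+4].reshape(-1,3).mean(0))
X=tri(C['scene'],kc['scene'],C['side'],kc['side']);print('knob',X,'on-plane',[plane(C[n],kc[n],.137) for n in R])
for n in R:
    k=np.load(f'/tmp/{n}_lid.npy');v=k-X[:2];r=np.hypot(*v.T);a=np.degrees(np.arctan2(v[:,1],v[:,0]))%360
    q=r>.1;print(n,'tip r',r.max(),'arm angle',a[q].min(),a[q].mean(),a[q].max(),'lid circ',cv2.minEnclosingCircle(np.float32(k[r<.088]*1000)))
E
python3 - <<'E'
import cv2,numpy as np
im=cv2.imread('pics/side0.png')[130:360,130:450]
im2=cv2.imread('pics/scene0.png')[195:360,170:420]
a=cv2.resize(im,(800,575),interpolation=3);cv2.imwrite('pics/c1.png',a)
E
```

```text
scene knob [254 210  17  19 247] [262.05263158 218.48582996]
 lid px [ 197  217  105   31 1729]
 hsv [ 15.15625 118.3125  181.15625]
 hsv [ 13.75      93.625    161.765625]
side knob [290 165  24  27 378] [303.90740741 178.2010582 ]
 lid px [ 240  169  105   46 2404]
 hsv [ 14.453125 136.515625 158.125   ]
 hsv [ 12.09375  112.359375 138.96875 ]
knob [ 0.55628944 -0.24927913  0.13914465] on-plane [array([[ 0.55788444, -0.24861185,  0.137     ]]), array([[ 0.55575314, -0.24379949,  0.137     ]])]
scene tip r 0.13266013153219905 arm angle 151.10626991940475 156.7127408612283 161.45524252673883 lid circ ((555.47900390625, -243.8460693359375), 85.1092529296875)
side tip r 0.13825858928527673 arm angle 152.14253460183195 156.92068102509307 160.7554931862753 lid circ ((555.4261474609375, -241.69815063476562), 84.02615356445312)
```

View pics/c1.png

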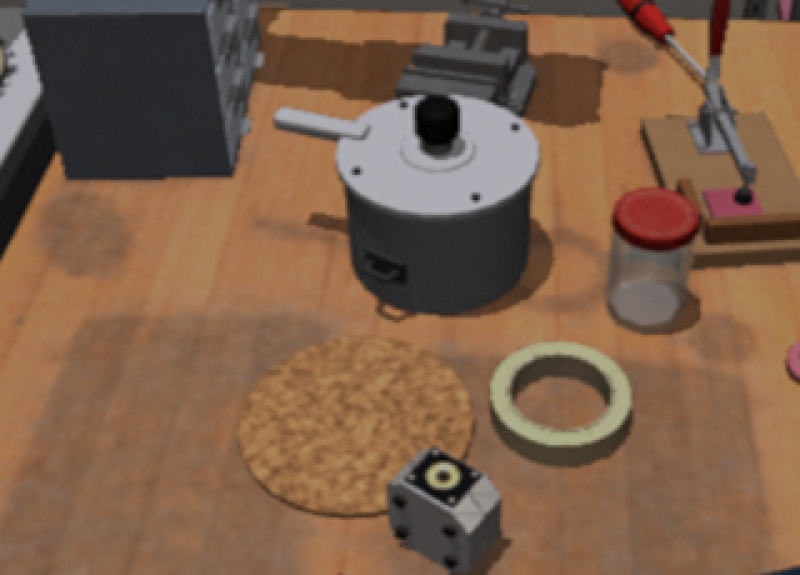

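Crop: the mat ellipse spans (238,422)–(474,420) and (360,335)–(350,514) in crop pixels. The mould stands close to its lower right edge and the arm points left and slightly back. Next I'll compute the mat centre and the clearances.

```bash
python3 - <<'E'
from h import *
c=cam('side');c2=cam('scene')
f=lambda p:np.array(p)/2.5+130-.3
p=lambda *q,z=0:plane(c,f(q),z)[0].round(3)
m=np.array([p(238,422,z=.006),p(474,420,z=.006),p(360,335,z=.006),p(350,514,z=.006)]);print('mat',m,'lr mid',(m[0]+m[1])/2,'tb mid',(m[2]+m[3])/2)
cm,cs=(m[0]+m[1])/2,(m[2]+m[3])/2
# scene mat extents from scene0: colour segmentation
for n,roi,C in(('scene',(265,283,372,350),c2),('side',(215,255,325,340),c)):
    im=cv2.imread(f'pics/{n}0.png');lab=cv2.cvtColor(im,cv2.COLOR_BGR2LAB).astype(float)
    g=cv2.GaussianBlur(lab,(0,0),1.5);x0,y0,x1,y1=roi
    mk=((g[...,2]-g[...,1])>(18 if n=='scene' else 18)).astype(np.uint8)
    s=(slice(y0,y1),slice(x0,x1));d=(g[...,2]-g[...,1])
    t,_=cv2.threshold(cv2.normalize(d[s],None,0,255,cv2.NORM_MINMAX).astype(np.uint8),0,255,cv2.THRESH_OTSU)
    mk=np.zeros(d.shape,np.uint8);mk[s]=_;mk=cv2.morphologyEx(mk,3,np.ones((7,7)));mk=cv2.morphologyEx(mk,2,np.ones((5,5)))
    b,st,_=blob(mk>0,roi);P=plane(C,cv2.convexHull(pts(b))[:,0],.006)[:,:2]*1000
    print(n,st,'circle',cv2.minEnclosingCircle(np.float32(P)),'bbox',P.min(0),P.max(0))
print('mould top corners',[p(*q,z=.068) for q in((435,448),(388,487),(452,513),(499,490))],'foot',p(452,570),p(392,530))
print('tape outer L/R/near',p(490,395,z=.024),p(632,395,z=.024),p(560,445,z=.024))
print('jar',p(648,318),'cabinet near-right foot',p(228,177),'top of it',[tri(c,f((210,20)),c2,(140,238))])
print('cab foot far',p(240,120),'vise near',p(395,95),p(500,110))
print('pot L/R rim',p(337,152,z=.109),p(540,150,z=.109),'foot near',p(430,308))
E
```

```text
mat [[ 0.429 -0.439  0.006]
 [ 0.598 -0.43   0.006]
 [ 0.506 -0.347  0.006]
 [ 0.519 -0.516  0.006]] lr mid [ 0.5135 -0.4345  0.006 ] tb mid [ 0.5125 -0.4315  0.006 ]
scene [ 275  283   97   65 4393] circle ((541.4864501953125, -442.8846435546875), 119.94293212890625) bbox [ 429.51210129 -554.70189849] [ 608.72789271 -329.3227049 ]
side [ 223  255  102   85 5774] circle ((534.9596557617188, -416.9623718261719), 113.29315948486328) bbox [ 424.68661646 -524.21968867] [ 603.99998276 -322.04175398]
mould top corners [array([ 0.576, -0.508,  0.068]), array([ 0.549, -0.541,  0.068]), array([ 0.59 , -0.559,  0.068]), array([ 0.618, -0.54 ,  0.068])] foot [ 0.589 -0.553  0.   ] [ 0.547 -0.523  0.   ]
tape outer L/R/near [ 0.609 -0.421  0.024] [ 0.711 -0.417  0.024] [ 0.658 -0.465  0.024]
jar [ 0.732 -0.311  0.   ] cabinet near-right foot [ 0.363 -0.143  0.   ] top of it [array([ 0.3616757, -0.1191294,  0.1380063])]
cab foot far [ 0.357 -0.053  0.   ] vise near [ 0.502 -0.002  0.   ] [ 0.607 -0.023  0.   ]
pot L/R rim [ 0.483 -0.249  0.109] [ 0.642 -0.239  0.109] foot near [ 0.558 -0.308  0.   ]
```

```bash
python3 -m crank '{"translation":[[-43,-29,0],[-43,-29,0],[-43,-29,0],[-43,-28,0],[0,0,0],[0,0,0],[0,0,0],[0,0,0]],"roll":[0,0,0,0,0.096,0.096,0.096,0.096],"fingers":[0,0,0,0,0,0,0,0]}' 40
python3 - <<'E'
from h import *
c=cam('wrist');im=get_image('wrist');cv2.imwrite('pics/w1.png',im);s=manip.get_state();print(s['position'],s['contact_force'],s['width'])
h=cv2.cvtColor(im,cv2.COLOR_BGR2HSV);print(c)
E
```

```text
clock: 0.9
position: [0.4634, -0.1664, 0.2309]
ee_rot: [-0.0, 0.83, 0.557, -0.0]
contact_force: [-0.4, -1.2, 0.2]
width: 0.0001
gripper_force: 0.0
[ 0.46347975 -0.16629815  0.23093217] [ 0.55434056  0.54974809 -0.61720258] 1.8599362717297992e-05
(array([[349.6852785 ,   0.        , 313.00816476],
       [  0.        , 349.6852785 , 232.04974048],
       [  0.        ,   0.        ,   1.        ]]), array([[ 9.24849670e-01, -3.80332398e-01, -5.96260760e-04],
       [-3.67294089e-01, -8.93549356e-01,  2.58194890e-01],
       [-9.87326698e-02, -2.38572455e-01, -9.66092668e-01]]), array([-0.49224819, -0.01131321,  0.38271195]))
```

View pics/w1.png

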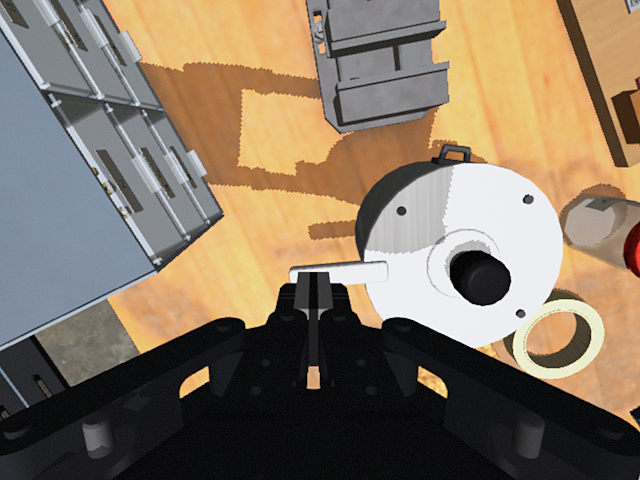

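Wrist view: the arm's far edge runs from (290,268) to (388,262), and its near edge is partly hidden by the fingers. The knob top is near (487,279), and opposite lid screws are at (401,211) and (521,314). The cabinet drawers at left are clear of the path.

```bash
python3 - <<'E'
from h import *
c=cam('wrist');q=lambda p,z:plane(c,p,z)[0].round(4)
print('screw mid',(q((401,211),.109)+q((521,314),.109))/2,'dist',np.linalg.norm(q((401,211),.109)-q((521,314),.109)),'knob top',q((487,279),.152))
a=[q(p,.114) for p in((290,268),(387,262),(386,281),(290,280))];print('arm corners',a)
ax=np.array([.5585,-.2455])
for p in a: v=p[:2]-ax;print(np.hypot(*v),np.degrees(np.arctan2(v[1],v[0])))
K,R,t=c;s=manip.get_state();P=R@s['position']+t;print('tcp px',(K@P/P[2])[:2])
im=cv2.imread('pics/w1.png');g=im.min(2)
m,s,_=blob(g>200,(280,150,580,360));P=plane(c,cv2.convexHull(pts(m))[:,0],.109)[:,:2];v=P-ax;r=np.hypot(*v.T)
print('right/bottom rim',[(p.round(3),d.round(3)) for p,d in zip(P,r)][::4])
E
```

```text
screw mid [ 0.56285 -0.24175  0.109  ] dist 0.13684158724598308 knob top [ 0.5626 -0.2357  0.152 ]
arm corners [array([ 0.4346, -0.1898,  0.114 ]), array([ 0.5068, -0.2143,  0.114 ]), array([ 0.5007, -0.2291,  0.114 ]), array([ 0.4306, -0.1991,  0.114 ])]
0.1358443962775057 155.79340909905673
0.060384849093129286 148.88979050212757
0.060081611163483255 164.15939736039317
0.13605649561854813 160.06006768369025
tcp px [311.85882308 293.08069123]
right/bottom rim [(array([ 0.588, -0.166]), np.float64(0.085)), (array([ 0.62 , -0.187]), np.float64(0.085)), (array([ 0.639, -0.224]), np.float64(0.083)), (array([ 0.64 , -0.318]), np.float64(0.109)), (array([ 0.487, -0.263]), np.float64(0.073)), (array([ 0.433, -0.194]), np.float64(0.135))]
```

```bash
python3 -m crank '{"translation":[[0,0,35],[0,0,35],[0,0,35],[0,0,33],[0,0,0],[-5,0,0],[-3,0,0],[0,0,0]],"roll":[0,0,0,0,0,0,0,0],"fingers":[0,0,0,0,0,0,0,0]}'
python3 -m crank '{"translation":[[-2,0,0],[-2,0,0],[0,0,0]],"roll":[0,0,0],"fingers":[0,0,0]}'
python3 -m crank '{"translation":[[-2,0,0],[-2,0,0],[0,0,0]],"roll":[0,0,0],"fingers":[0,0,0]}'
```

```text
clock: 1.75
position: [0.4621, -0.1749, 0.0951]
ee_rot: [0.002, 0.829, 0.559, 0.001]
contact_force: [0.9, -1.2, 0.4]
width: 0.0001
gripper_force: 0.0
clock: 2.05
position: [0.4595, -0.1777, 0.0938]
ee_rot: [0.0, 0.829, 0.559, 0.0]
contact_force: [-0.6, -0.4, -0.7]
width: 0.0
gripper_force: 0.0
clock: 2.35
position: [0.4578, -0.1813, 0.0933]
ee_rot: [-0.0, 0.829, 0.559, -0.0]
contact_force: [-0.0, -0.1, -0.2]
width: 0.0001
gripper_force: 0.0
```

```bash
for i in 1; do
python3 -m crank '{"translation":[[-5.8,-0.85,0],[-5.8,-0.85,0],[-5.8,-0.85,0],[-5.8,-0.85,0]],"roll":[-0.05,-0.05,-0.05,-0.05],"fingers":[0,0,0,0]}'
python3 -m crank '{"translation":[[-5.8,-0.85,0],[-5.8,-0.85,0],[-5.8,-0.85,0],[-5.8,-0.85,0]],"roll":[-0.05,-0.05,-0.05,-0.05],"fingers":[0,0,0,0]}'
python3 -m crank '{"translation":[[-5.8,-0.85,0],[-5.8,-0.85,0]],"roll":[-0.05,-0.05],"fingers":[0,0]}'
done; python3 - <<'E'
from h import *
s=manip.get_state();v=s['position'][:2]-[.561,-.243];print(np.hypot(*v),np.degrees(np.arctan2(v[1],v[0]))%360,s['moment'],s['effort'])
E
```

```text
clock: 2.75
position: [0.4476, -0.2017, 0.0932]
ee_rot: [-0.0, 0.769, 0.64, 0.0]
contact_force: [0.2, 2.3, 1.0]
width: 0.0
gripper_force: 1.0
clock: 3.15
position: [0.4413, -0.224, 0.0932]
ee_rot: [-0.001, 0.701, 0.713, 0.0]
contact_force: [0.1, 2.8, 1.0]
width: -0.0002
gripper_force: 1.2
clock: 3.35
position: [0.44, -0.2356, 0.0932]
ee_rot: [-0.001, 0.664, 0.747, 0.001]
contact_force: [0.9, 2.1, 2.4]
width: -0.0
gripper_force: 1.2
0.12125010051224905 176.48239689371192 [ 0.35840242  0.02287864 -0.00677052] [ -0.46204984 -36.56616926 -19.96280193  -0.49142059  -0.59022943
   0.47929343]
```

```bash
cat > chk.py <<'E'
from h import *
import sys
s=manip.get_state();v=s['position'][:2]-np.array([.561,-.243]);r=np.hypot(*v);u=v/r
f=-s['contact_force'][:2]@np.array([-u[1],u[0]])
print('t%.2f ang%.2f r%.4f Fpush%.1f Frad%.1f Fz%.1f'%(s['clock'],np.degrees(np.arctan2(v[1],v[0]))%360,r,f,s['contact_force'][:2]@u,s['contact_force'][2]))
sys.exit(int(f>4))
E
python3 -m crank '{"translation":[[-2.3,-0.4,0],[-2.3,-0.4,0]],"roll":[-0.02,-0.02],"fingers":[0,0]}' >/dev/null && python3 chk.py &&
python3 -m crank '{"translation":[[-2.3,-0.4,0],[-2.3,-0.4,0]],"roll":[-0.02,-0.02],"fingers":[0,0]}' >/dev/null && python3 chk.py &&
python3 -m crank '{"translation":[[-2.3,-0.4,0],[-2.3,-0.4,0]],"roll":[-0.02,-0.02],"fingers":[0,0]}' >/dev/null && python3 chk.py &&
python3 -m crank '{"translation":[[-2.3,-0.4,0],[-2.3,-0.4,0]],"roll":[-0.02,-0.02],"fingers":[0,0]}' >/dev/null && python3 chk.py &&
python3 -m crank '{"translation":[[-2.3,-0.4,0],[-2.3,-0.4,0]],"roll":[-0.02,-0.02],"fingers":[0,0]}' >/dev/null && python3 chk.py &&
python3 -m crank '{"translation":[[-2.3,-0.4,0],[-2.3,-0.4,0]],"roll":[-0.02,-0.02],"fingers":[0,0]}' >/dev/null && python3 chk.py
```

```text
t3.55 ang178.86 r0.1211 Fpush3.1 Frad0.3 Fz1.5
t3.75 ang181.18 r0.1209 Fpush2.7 Frad0.9 Fz0.4
t3.95 ang183.54 r0.1205 Fpush3.1 Frad-1.3 Fz-0.2
t4.15 ang185.86 r0.1205 Fpush2.1 Frad-1.2 Fz-0.4
t4.35 ang188.07 r0.1208 Fpush2.0 Frad-1.4 Fz-0.5
t4.55 ang190.28 r0.1210 Fpush2.4 Frad-1.6 Fz-0.5
```

```bash

python3 -m crank '{"translation":[[-2.3,-0.4,0],[-2.3,-0.4,0]],"roll":[-0.02,-0.02],"fingers":[0,0]}' >/dev/null && python3 chk.py &&
python3 -m crank '{"translation":[[-2.3,-0.4,0],[-2.3,-0.4,0]],"roll":[-0.02,-0.02],"fingers":[0,0]}' >/dev/null && python3 chk.py &&
python3 -m crank '{"translation":[[-2.3,-0.4,0],[-2.3,-0.4,0]],"roll":[-0.02,-0.02],"fingers":[0,0]}' >/dev/null && python3 chk.py &&
python3 -m crank '{"translation":[[-2.3,-0.4,0],[-2.3,-0.4,0]],"roll":[-0.02,-0.02],"fingers":[0,0]}' >/dev/null && python3 chk.py &&
python3 -m crank '{"translation":[[-2.3,-0.4,0],[-2.3,-0.4,0]],"roll":[-0.02,-0.02],"fingers":[0,0]}' >/dev/null && python3 chk.py &&
python3 -m crank '{"translation":[[-2.3,-0.4,0],[-2.3,-0.4,0]],"roll":[-0.02,-0.02],"fingers":[0,0]}' >/dev/null && python3 chk.py &&
python3 -m crank '{"translation":[[-2.3,-0.4,0],[-2.3,-0.4,0]],"roll":[-0.02,-0.02],"fingers":[0,0]}' >/dev/null && python3 chk.py &&
python3 -m crank '{"translation":[[-2.3,-0.4,0],[-2.3,-0.4,0]],"roll":[-0.02,-0.02],"fingers":[0,0]}' >/dev/null && python3 chk.py &&
python3 -m crank '{"translation":[[-2.3,-0.4,0],[-2.3,-0.4,0]],"roll":[-0.02,-0.02],"fingers":[0,0]}' >/dev/null && python3 chk.py &&
python3 -m crank '{"translation":[[-2.3,-0.4,0],[-2.3,-0.4,0]],"roll":[-0.02,-0.02],"fingers":[0,0]}' >/dev/null && python3 chk.py
```

```text
t4.75 ang192.50 r0.1210 Fpush1.5 Frad-0.9 Fz-0.8
t4.95 ang194.65 r0.1211 Fpush2.4 Frad-1.7 Fz-0.4
t5.15 ang196.84 r0.1212 Fpush2.1 Frad-0.5 Fz0.6
t5.35 ang199.06 r0.1214 Fpush1.9 Frad1.3 Fz0.3
t5.55 ang201.28 r0.1213 Fpush1.5 Frad1.8 Fz0.4
t5.75 ang203.53 r0.1210 Fpush2.6 Frad1.2 Fz0.6
t5.95 ang205.80 r0.1208 Fpush2.0 Frad1.8 Fz0.4
t6.15 ang207.99 r0.1208 Fpush2.7 Frad0.1 Fz0.4
t6.35 ang210.16 r0.1209 Fpush1.9 Frad0.8 Fz-0.1
t6.55 ang212.15 r0.1211 Fpush3.9 Frad3.2 Fz2.4
```

Force is rising; single small rows from here.

```bash

python3 -m crank '{"translation":[[0,0,0]],"roll":[0],"fingers":[0]}' >/dev/null && python3 chk.py &&
python3 -m crank '{"translation":[[-1.2,-0.2,0]],"roll":[-0.01],"fingers":[0]}' >/dev/null && python3 chk.py &&
python3 -m crank '{"translation":[[-1.2,-0.2,0]],"roll":[-0.01],"fingers":[0]}' >/dev/null && python3 chk.py &&
python3 -m crank '{"translation":[[-1.2,-0.2,0]],"roll":[-0.01],"fingers":[0]}' >/dev/null && python3 chk.py &&
python3 -m crank '{"translation":[[-1.2,-0.2,0]],"roll":[-0.01],"fingers":[0]}' >/dev/null && python3 chk.py
```

```text
t6.65 ang212.32 r0.1211 Fpush2.3 Frad1.9 Fz0.9
t6.75 ang212.56 r0.1212 Fpush4.3 Frad2.7 Fz0.5
```

```bash

python3 -m crank '{"translation":[[-1.2,-0.2,0]],"roll":[-0.01],"fingers":[0]}' >/dev/null ; python3 chk.py ;
python3 -m crank '{"translation":[[0,0,0]],"roll":[0],"fingers":[0]}' >/dev/null ; python3 chk.py
```

```text
t6.85 ang213.11 r0.1214 Fpush4.1 Frad4.5 Fz2.5
t6.95 ang213.21 r0.1215 Fpush2.5 Frad4.2 Fz2.2
```

```bash

python3 -m crank '{"translation":[[-1.2,0,0]],"roll":[0],"fingers":[0]}' >/dev/null ; python3 chk.py ;
python3 -m crank '{"translation":[[0,0,0]],"roll":[0],"fingers":[0]}' | grep -E 'pos|rot|force' ; python3 chk.py && {
python3 -m crank '{"translation":[[-1.2,0,0]],"roll":[0],"fingers":[0]}' >/dev/null ; python3 chk.py ;
python3 -m crank '{"translation":[[0,0,0]],"roll":[0],"fingers":[0]}' | grep -E 'pos|rot|force' ; python3 chk.py ; }
```

```text
t7.05 ang213.56 r0.1214 Fpush4.6 Frad3.3 Fz1.7
position: [0.46, -0.3103, 0.0932]
ee_rot: [-0.001, 0.387, 0.922, -0.0]
contact_force: [-5.7, 1.2, 1.9]
gripper_force: 2.3
t7.15 ang213.67 r0.1214 Fpush4.1 Frad4.1 Fz1.9
```

```bash
python3 - <<'E'
from h import *
im=get_image('side');cv2.imwrite('pics/s2.png',im);a=cv2.imread('pics/side0.png')
f=lambda i:cv2.resize(i[160:260,225:365],(560,400)[::1],interpolation=2)[:, :]
o=np.hstack([cv2.resize(i[160:260,230:360],(400,308),interpolation=2) for i in(a,im)]);
o2=cv2.resize(get_image('wrist'),(400,300));cv2.imwrite('pics/wr2.png',get_image('wrist'))
w=cv2.resize(get_image('scene')[195:300,170:320],(400,280));o2=np.hstack([o2[:280],w])
cv2.imwrite('pics/c2.png',np.vstack([o,o2]))
E
```

```text
(no output)
```

View pics/c2.png

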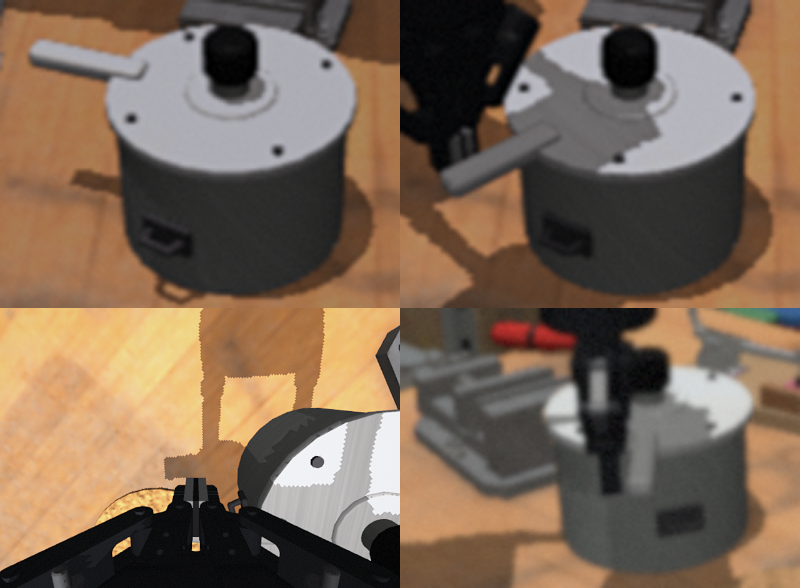

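Top right versus top left: the arm has swung toward the camera to about 222° (about 64° turned). The pot's bracket, at (165,238) in both halves, hasn't shifted. I'll push a little more to confirm the stop.

```bash
sed -i 's/f>4)/f>6.5)/' chk.py
python3 -m crank '{"translation":[[0,-1.0,0],[-1,-0.5,0]],"roll":[0,0],"fingers":[0,0]}' >/dev/null ; python3 chk.py &&
python3 -m crank '{"translation":[[-1,-0.2,0],[0,0,0]],"roll":[-0.01,0],"fingers":[0,0]}' >/dev/null ; python3 chk.py &&
python3 -m crank '{"translation":[[-1,-0.2,0],[0,0,0]],"roll":[-0.01,0],"fingers":[0,0]}' >/dev/null ; python3 chk.py &&
python3 -m crank '{"translation":[[-1,-0.2,0],[0,0,0]],"roll":[-0.01,0],"fingers":[0,0]}' >/dev/null ; python3 chk.py
```

```text
t7.55 ang214.06 r0.1215 Fpush6.6 Frad-0.7 Fz2.7
t7.55 ang214.06 r0.1215 Fpush6.6 Frad-0.7 Fz2.7
t7.55 ang214.06 r0.1215 Fpush6.6 Frad-0.7 Fz2.7
t7.55 ang214.06 r0.1215 Fpush6.6 Frad-0.7 Fz2.7
```

```bash

python3 -m crank '{"translation":[[0,0,0],[0,0,0]],"roll":[0,0],"fingers":[0,0]}' >/dev/null ; python3 chk.py
python3 -m crank '{"translation":[[-0.7,0,0],[0,0,0]],"roll":[0,0],"fingers":[0,0]}' >/dev/null ; python3 chk.py
```

```text
t7.75 ang214.07 r0.1215 Fpush6.4 Frad1.2 Fz2.8
t7.95 ang214.07 r0.1215 Fpush7.7 Frad1.1 Fz3.2
```

Stop confirmed: the angle holds at 214.07° while the push rises to 7.7 N. I'll back off, rise and go above the knob.

```bash

python3 -m crank '{"translation":[[5,0,0],[10,0,0],[0,0,-40],[0,0,-45],[0,0,-45],[0,0,0]],"roll":[0,0,0,0,0,0],"fingers":[0,0,0,0,0,0]}' >/dev/null
python3 -m crank '{"translation":[[-12,40,0],[-12,40,0],[-12,39,0],[0,0,0],[0,0,0],[0,0,0],[0,0,0]],"roll":[0,0,0,0,0,0,0],"fingers":[1,1,1,1,1,1,1]}'
python3 - <<'E'
from h import *
s=manip.get_state();c=cam('wrist');im=get_image('wrist');cv2.imwrite('pics/w3.png',im);cv2.imwrite('pics/s3.png',get_image('side'));cv2.imwrite('pics/sc3.png',get_image('scene'))
kc={}
for n,roi in(('s',(290,160,322,195)),('sc',(248,203,280,235))):
    g=cv2.imread(f'pics/{n}3.png').max(2);m,t,_=blob(g<70,roi);print(n,t)
E
```

```text
clock: 9.25
position: [0.5599, -0.2449, 0.2233]
ee_rot: [-0.0, 0.388, 0.922, -0.0]
contact_force: [0.1, -0.5, 0.9]
width: 0.0851
gripper_force: 0.0
s [295 167  19  25 367]
sc [254 210  17  20 258]
```

View pics/w3.png

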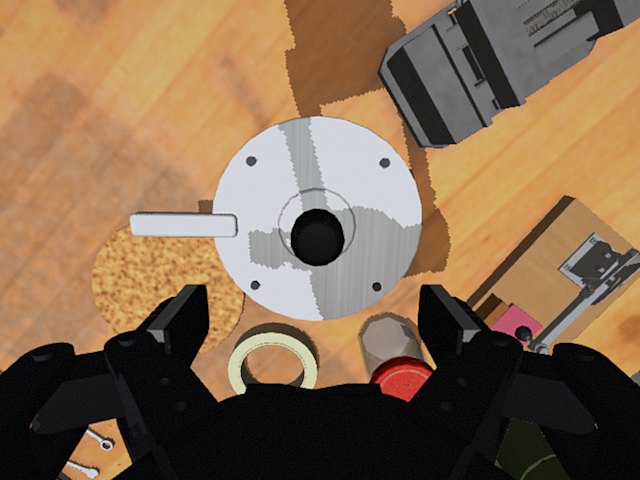

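Wrist view: the lid is centred near (317,218), the knob top at (317,238), and the arm extends left to (132,224), level in the image. The pot is between the open fingers.

```bash
python3 - <<'E'
from h import *
c=cam('wrist');q=lambda p,z:plane(c,p,z)[0].round(4)
im=cv2.imread('pics/w3.png');m,t,_=blob(im.max(2)<60,(280,200,356,275));P=pts(m);print(t)
tp=P[P[:,1]>240];(x,y),r=cv2.minEnclosingCircle(tp.astype(np.float32));print('knob top circ',x,y,r,q((x,y),.152))
print('screws',np.mean([q(p,.109) for p in((251,161),(385,162),(376,287),(255,286))],0))
print('flange',q((317.5,218),.109))
t,b=q((132,224.5),.114),q((236,224.5),.114);d=t-b;print('arm',t,b,np.degrees(np.arctan2(d[1],d[0]))%360)
kc=[(295+9,167+12),(254+8,210+9.5)]
print('tri',tri(cam('side'),kc[0],cam('scene'),kc[1]))
hull=[q(p,.006) for p in((93,290),)];print('mat left edge',hull)
E
```

```text
[ 291  209   54   57 2397]
knob top circ 317.0 243.5 26.120014190673828 [ 0.5622 -0.2426  0.152 ]
screws [ 0.562425 -0.24245   0.109   ]
flange [ 0.558  -0.2371  0.109 ]
arm [ 0.4625 -0.3355  0.114 ] [ 0.5175 -0.2819  0.114 ] 224.2614212867893
tri [ 0.56065437 -0.24500126  0.13485175]
mat left edge [array([ 0.4541, -0.4856,  0.006 ])]
```

```bash

python3 -m crank '{"translation":[[0,2.5,25],[0,0,30],[0,0,30],[0,0,24],[0,0,0],[0,0,0]],"roll":[0,0,0,0,0,0],"fingers":[1,1,1,1,1,0.6]}'
python3 -m crank '{"translation":[[0,0,0],[0,0,0],[0,0,0],[0,0,0],[0,0,0],[0,0,0],[0,0,0]],"roll":[0,0,0,0,0,0,0],"fingers":[0.48,0.44,0.4,0.36,0.3,0.2,0]}' 50
```

```text
clock: 10.0
position: [0.5627, -0.243, 0.1147]
ee_rot: [0.0, 0.387, 0.922, -0.0]
contact_force: [0.4, -0.3, -0.5]
width: 0.0732
gripper_force: 0.0
clock: 10.7
position: [0.5631, -0.2435, 0.1163]
ee_rot: [0.001, 0.387, 0.922, -0.001]
contact_force: [-1.7, -0.7, 5.1]
width: 0.0341
gripper_force: 49.1
```

```bash

python3 -m crank '{"translation":[[0,0,0],[0,0,0],[0,0,-1],[0,0,-1],[0,0,-1]],"roll":[0,0,0,0,0],"fingers":[0,0,0,0,0]}' 70
python3 -m crank '{"translation":[[0,0,-2],[0,0,-2],[0,0,0]],"roll":[0,0,0],"fingers":[0,0,0]}'
```

```text
clock: 11.2
position: [0.5628, -0.2428, 0.1168]
ee_rot: [0.0, 0.387, 0.922, -0.0]
contact_force: [1.3, -2.5, -5.6]
width: 0.0341
gripper_force: 69.9
clock: 11.5
position: [0.5629, -0.2425, 0.1212]
ee_rot: [0.0, 0.387, 0.922, 0.0]
contact_force: [2.1, -1.6, -5.0]
width: 0.0336
gripper_force: 70.1
```

Fz is about -5 N, which is the lid's weight, so it is coming up freely. I'll lift on.

```bash

python3 -m crank '{"translation":[[0,0,-3],[0,0,-5],[0,0,-6],[0,0,-6],[0,0,-6],[0,0,-6],[0,0,-6],[0,0,0]],"roll":[0,0,0,0,0,0,0,0],"fingers":[0,0,0,0,0,0,0,0]}'
python3 -m crank '{"translation":[[0,0,-15],[0,0,-20],[0,0,-20],[0,0,-5],[0,0,0]],"roll":[0,0,0,0,0],"fingers":[0,0,0,0,0]}'
python3 - <<'E'
from h import *
im=get_image('side');cv2.imwrite('pics/s4.png',im);w=get_image('wrist')
cv2.imwrite('pics/c4.png',np.hstack([cv2.resize(im[60:360,130:450],(420,394)),cv2.resize(w,(380,285))[:,:].copy() if 0 else cv2.copyMakeBorder(cv2.resize(w,(380,285)),0,109,0,0,0)]))
E
```

```text
clock: 12.3
position: [0.5631, -0.2427, 0.1606]
ee_rot: [0.001, 0.387, 0.922, -0.0]
contact_force: [0.7, -1.0, -4.1]
width: 0.0341
gripper_force: 70.3
clock: 12.8
position: [0.563, -0.2427, 0.2199]
ee_rot: [0.001, 0.387, 0.922, -0.0]
contact_force: [-0.1, 0.6, -4.1]
width: 0.0336
gripper_force: 70.5
```

View pics/c4.png

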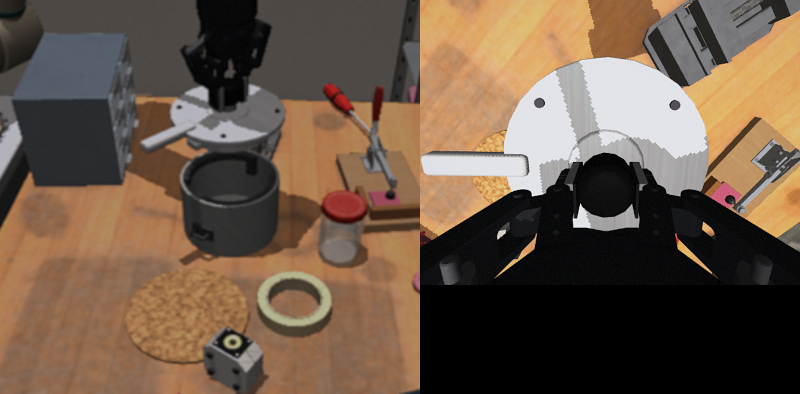

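The lid is up level and clear of the open pot, and the pot is in place. The mat is at crop (187,315). A quick cross-check of the mat centre from other views comes first.

```bash
python3 - <<'E'
from h import *
c=cam('scene');P=np.array([plane(c,p,.006)[0] for p in((274,318),(368,316),(322,291.5),(318,343))]);print('scene mat',P[:2].mean(0),P[2:].mean(0))
c=cam('side');print('side knob check',plane(c,(304,179),.137))
P=np.array([plane(c,p,.006)[0] for p in((226,299),(319,298),(274,264.2),(270,335.8))]);print('side mat',P[:2].mean(0),P[2:].mean(0))
E
python3 -m crank '{"translation":[[-6,-10,0],[-12,-20,0],[-15,-25,0],[-18,-30,0],[-18,-30,0],[-15,-25,0],[-11,-18,0],[-6,-10,0]],"roll":[0,0,0,0,0,0,0,0],"fingers":[0,0,0,0,0,0,0,0]}'
python3 -m crank '{"translation":[[0,0,0],[0,0,0],[0,0,0]],"roll":[0,0,0],"fingers":[0,0,0]}'
```

```text
scene mat [ 0.5133961  -0.43695536  0.006     ] [ 0.51750468 -0.43141567  0.006     ]
side knob check [[ 0.56074992 -0.24691335  0.137     ]]
side mat [ 0.51423533 -0.43510514  0.006     ] [ 0.51313056 -0.43243664  0.006     ]
clock: 13.7
position: [0.5124, -0.4345, 0.2181]
ee_rot: [-0.001, 0.388, 0.922, 0.0]
contact_force: [-0.1, 0.6, -4.5]
width: 0.0338
gripper_force: 70.5
clock: 14.0
position: [0.514, -0.4308, 0.2194]
ee_rot: [-0.0, 0.386, 0.922, 0.001]
contact_force: [0.9, 0.4, -3.7]
width: 0.0338
gripper_force: 70.5
```

```bash

python3 -m crank '{"translation":[[1,-1,15],[0,0,25],[0,0,30],[0,0,30],[0,0,25],[0,0,18],[0,0,10],[0,0,0]],"roll":[0,0,0,0,0,0,0,0],"fingers":[0,0,0,0,0,0,0,0]}'
python3 -m crank '{"translation":[[0,0,4],[0,0,4],[0,0,4],[0,0,0],[0,0,0]],"roll":[0,0,0,0,0],"fingers":[0,0,0,0,0]}'
```

```text
clock: 14.8
position: [0.5119, -0.4306, 0.0651]
ee_rot: [-0.001, 0.386, 0.922, 0.001]
contact_force: [0.3, 0.9, -3.9]
width: 0.0336
gripper_force: 70.4
clock: 15.3
position: [0.5121, -0.4324, 0.0545]
ee_rot: [0.0, 0.387, 0.922, -0.0]
contact_force: [0.0, 0.6, -4.0]
width: 0.0337
gripper_force: 70.5
```

```bash

python3 -m crank '{"translation":[[0,0,2],[0,0,1.5],[0,0,0]],"roll":[0,0,0],"fingers":[0,0,0]}' | grep -E 'posi|cont'
python3 -m crank '{"translation":[[0,0,1],[0,0,1],[0,0,0]],"roll":[0,0,0],"fingers":[0,0,0]}' | grep -E 'posi|cont'
```

```text
position: [0.512, -0.4322, 0.0505]
contact_force: [-0.4, -0.8, -4.8]
position: [0.512, -0.4322, 0.0486]
contact_force: [-0.7, -0.0, -3.9]
```

```bash

python3 -m crank '{"translation":[[0,0,1],[0,0,0]],"roll":[0,0],"fingers":[0,0]}' | grep -E 'posi|cont'
python3 -m crank '{"translation":[[0,0,1],[0,0,0]],"roll":[0,0],"fingers":[0,0]}' | grep -E 'posi|cont'
```

```text
position: [0.5121, -0.4321, 0.0484]
contact_force: [-0.3, 1.6, -0.3]
position: [0.5121, -0.4321, 0.0484]
contact_force: [-2.5, 3.0, 5.7]
```

Seated: z stops at 0.0484 and Fz has turned positive. I'll release slowly and retreat straight up.

```bash

python3 -m crank '{"translation":[[0,0,-0.5],[0,0,-0.5],[0,0,0],[0,0,0],[0,0,0],[0,0,0]],"roll":[0,0,0,0,0,0],"fingers":[0.4,0.5,0.7,0.9,1,1]}' 20 | grep -E 'posi|cont|wid'
python3 -m crank '{"translation":[[0,0,0],[0,0,-10],[0,0,-30],[0,0,-45],[0,0,-45],[0,0,-45],[0,0,-30],[0,0,0]],"roll":[0,0,0,0,0,0,0,0],"fingers":[1,1,1,1,1,1,1,1]}'
python3 - <<'E'
from h import *
im=get_image('side');w=get_image('wrist');cv2.imwrite('pics/w5.png',w)
cv2.imwrite('pics/c5.png',np.hstack([cv2.resize(im[130:370,150:470],(420,315)),cv2.resize(w,(380,315))]))
E
```

```text
position: [0.5122, -0.4324, 0.0477]
contact_force: [-0.5, -0.2, 0.4]
width: 0.0855
clock: 17.7
position: [0.514, -0.4342, 0.2601]
ee_rot: [0.006, 0.387, 0.922, -0.002]
contact_force: [0.1, -0.5, 0.8]
width: 0.0854
gripper_force: 0.0
```

View pics/c5.png

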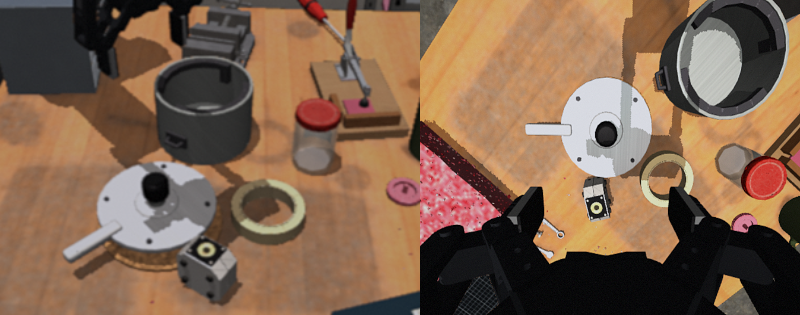

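The lid lies flat on the mat with the knob up, at about (155,205) in the left half. It is centred to within a few mm, and the pot, jar, tape and mould are where they were.

```bash
python3 -c "
from rig import manip
print(manip.sign_off())"
```

```text
the job is handed in; nothing more can be done
None
```

The lid was turned to its stop and lifted off, and it now lies flat, knob up, within a few mm of the middle of the cork mat; the pot, jar, tape and mould look unmoved, and the job was handed in at about 18 s.

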